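# Lengthen the lasting jack's toe arm by one hole

## Task

The next boot last is a size longer: let the toe arm of the bench lasting jack out by one hole. Pinch in the two brass snap buttons on either side of the square sleeve and slide the sleeve gently away from the spindle pillar until both buttons pop fully out through the next pair of holes, without forcing the sleeve against the buttons once they have clicked and without running on past those holes. Then let go and leave the last, the hammer and the tack box where they are.

Things in the scene. Friction and masses are not known exactly. Their poses are not given: they have to be found in the camera images.
- buttons (a point): Centre point between the two brass snap buttons, on the axis of the level square tube, 65 mm above the bench; fixed to the jack, it does not move with the sleeve. z up; +y runs along the tube, away from the pillar: the way the toe arm is let out. The buttons stick out to +x and -x.
- lasting_jack: Lasting jack bolted to the bench, axes as buttons, origin on the bench below it. Green base plate 110 x 260 x 8 mm, y -210 to +50 mm. Green pillar 50 x 50 mm, 104 mm high, centred at y -140 mm, with a steel spindle pin on top up to 158 mm. From the pillar runs the fixed 26 mm square inner tube, which carries both buttons on a spring.
- toe_arm (a joint): How far the arm is let out along +y, m: 0 at the start (buttons in the first holes), stop at 0.085. Holes drilled by hand: the next pair reaches the buttons somewhere from 0.030 to 0.046, different on every jack, so feel for the click. There the buttons stop it hard; a pull over 10 N against them bends the clip. Third holes 32 mm later. Slides at 3 to 6 N with the buttons tucked in; stays where left.
- toe_rest (a point): Centre of the dark wooden toe rest (66 x 42 mm, top 129 mm above the bench) on the toe arm, 121 mm on the +y side of its first holes; moves with it. The arm's sleeve is a 31 mm square metal tube, 2 mm wall, with a black rubber hand grip round the first holes (16 mm on the -y to 45 mm on the +y side); at the start it runs from 100 mm on the -y side to 135 mm on the +y side of buttons, with three 11.5 mm holes in each side.
- button_near (a joint): Brass button on the robot's side (-x) of the sleeve, 10 mm wide with a 3 mm high 45 degree cone: 0 = fully out, its tip 4 mm proud of the sleeve (39 mm over both tips); m as pressed in. 0.004 = level with the sleeve, about 2.5 N; then its cone rides under the hole's edge as the sleeve is pulled (about 6 to 12 N for both); 0.006 = tucked under the wall. Fully out it locks, with 0.75 mm play.
- button_far (a joint): The same button on the other side (+x of buttons). Over the last 3 mm before a pair of holes lines up, the emerging cones of both buttons drag the sleeve on with about 4 N (the hand feels the pull turn round); then the buttons are out and the sleeve stops.
- last: Loose yellow plastic boot last, 278 mm long, 90 mm wide, 90 mm high, sole down; origin on the bench under its middle, toe to its +x. Leave alone.
- hammer: Loose hammer, 270 mm long, lying; origin on the bench under its middle, head to its +x. Leave alone.
- tack_box: Loose open wooden box of tacks, 90 x 110 x 32 mm; origin under its centre. Leave alone.

How it is judged:
By the outcome, as a careful person would: the job done as asked, in the order asked, and still so for the second after the job is handed in, with the robot touching nothing.
It also fails if it takes over 48 s, if anything falls off the work surface, if the arm or the gripper's body presses on something with over 40 N, if the wrist force passes 120 N, or if a joint passes its speed limit or range.

## Robot

A 6-joint arm with a two-finger parallel gripper is mounted at the origin on the work surface. World frame = base frame: x ahead of the robot, y to its left, z up, the work surface at z = 0. Lengths are in mm, angles in degrees, forces in N, time in s.
With the tool pointing down it reaches from about 325 to 925 mm from the base axis. Payload 3.1 kg.
Tool frame: the origin (TCP) lies at the very end of the fingers, on their centre line; the grasp point (between the pads) lies grasp_offset behind it (grasp_offset is the distance from the TCP to the grasp point, in mm); z points along the fingers, x is the direction in which the jaws open and shut, and the axes are right-handed (so a half turn about z gives the same grasp; the last joint's range is limited). The gripper opens to 85 mm and grips with 20 to 120 N. Pads are 22 mm wide; open, the fingers measure 114 mm over their backs; the gripper's body (76 mm by 85 mm) begins 54 mm behind the grasp point. The pads swing forward as they close: fully open they stand 13 mm farther back than shut.
Start: joints at [64.389, 12.427, 92.441, -0, 75.132, -6.429], TCP at [205.345, 590.316, 231.3] pointing down, gripper open.
Joint ranges: [-157.48, 157.48], [-44.54, 120.13], [17.64, 146.25], [-64.5, 244.5], [7.68, 150.69], [-147.95, 147.95]. Speed limits (degrees/s): [159.86, 159.86, 180, 180, 180, 180].

## Interface

Orientations are given as [roll, pitch, yaw] about the fixed x, y, z axes, in that order (R = Rz(yaw) Ry(pitch) Rx(roll)).
In Python, from station import * gives the robot as it stands. Calls block until the motion is done:
- goto(position, orientation): joint-space move of the TCP to a pose.
- move_l(position, attitude=None, speed=150): straight line of the TCP; attitude=None keeps the orientation; speed is the mean speed in mm/s.
- move_j(angles): joint-space move.
- grip(opening, squeeze=None): finger opening in mm; squeeze is the grip in N (None keeps the last); returns when the fingers have stopped.
- wait(seconds).
- solve_ik(position, orientation): joint angles nearest the present ones, or None.
- get_obs(): the state.
- get_image(name): name is "scene" or "top" or "wrist"; returns the picture (420x560x3 uint8, red, green, blue); there is no depth.
- get_calibration(name): a dict with "fx", "fy", "cx", "cy" (pixels), "D" ([k1, k2, p1, p2, k3] as OpenCV has them; the pictures are not rectified), "R" (3x3) and "t" (3): a world point X has camera coordinates R X + t; the wrist camera has in their place "mount" (4x4, takes a point from camera to tool coordinates, whose origin is the TCP and whose axes are the tool frame's). Camera axes: x right, y down, z forward; pixel columns grow to the right and rows downward; lengths in mm; the calibration is good to about 2 mm. A picture is of the moment at which its call begins: read the wrist's pose just before it. get_calibration takes no time and is no camera call.
A pose or a line that the arm cannot do raises Unreachable and nothing moves.
- sign_off(): hands the job in, once; it reports no verdict.
Trained networks look in the newest picture that a camera, given by its name, has taken for a name from the list of things; names that differ only in an ending like _2 or _b are one class to them, and where a whole thing is asked for, a point or a joint stands for the part that bears it (a point fixed in the world has none). Each returns a list of dicts, best first, with "score" (0 to 1); they miss things now and then, are a little off and sometimes report something else, mostly with a low value. They report only what shows in the picture. A call takes as long as a camera call.
- spot_in(name, camera): "extent" ([centre column, centre row, width, height] in pixels, round what is visible of it).
- regions_of(name, camera): "region" (420x560 bool, what is visible of it) and "extent" ([centre column, centre row, width, height] in pixels, round what is visible of it).
The state is a dict: "t": time; "joint_pos": joint angles; "qvel": joint speeds; "effort": joint torques, N m; "tcp_pos": TCP position; "ee_rot": TCP orientation; "wrist_force": force on the tool from outside, world axes, zero at the start; "moment": the same for the moment, N m; "grip_width": finger opening in mm.
Only numpy, scipy, OpenCV 4.12 (cv2) and the standard library are available. Lean on these libraries where they do the work, as an engineer would, in place of code of your own. Each camera call takes 0.05 s, during which the arm holds its last target.

## Working session

There is one attempt and no reset: what is moved stays moved. The work goes in short steps, each a Python script; the robot and the scene stay as the last script left them, time stands still between calls to the robot, and variables do not carry over. Pictures are saved under pics/ and viewed, and the job is handed in when it is done.

```bash
ls; mkdir -p pics; python3 - <<'E'
from station import *
import cv2,numpy as np
np.set_printoptions(precision=3,suppress=True)
o=get_obs();print(o)
for n in("scene","top","wrist"):
    im=get_image(n);cv2.imwrite(f"pics/{n}0.png",im[:,:,::-1])
    print(n,get_calibration(n))
    for k in("buttons","lasting_jack","toe_arm","toe_rest","button_near","button_far"):
        try:print(n,k,[(d["score"],np.round(d["extent"],1)) for d in spot_in(k,n)[:3]])
        except Exception as e:print(k,e)
E
```

```text
pics
{'t': 0.0, 'joint_pos': array([64.389, 12.478, 92.531,  0.001, 75.13 , -6.429]), 'qvel': array([ 0.027,  0.055,  0.041,  0.068, -0.024, -0.014]), 'effort': array([ -0.001, -39.685, -30.385,  -0.   ,   0.01 ,   0.   ]), 'tcp_pos': array([204.976, 589.56 , 229.938]), 'ee_rot': array([-179.983,    0.137,   70.818]), 'wrist_force': array([-0.012, -0.291,  0.248]), 'moment': array([ 0.022, -0.061, -0.037]), 'grip_width': 85.5766857941115}
scene {'fx': 468.0799689052693, 'fy': 468.0799689052693, 'cx': 275.56116466024423, 'cy': 209.50109602607378, 'D': array([-0.102,  0.   ,  0.   ,  0.   ,  0.   ]), 'R': array([[ 0.546,  0.838,  0.018],
       [ 0.634, -0.4  , -0.662],
       [-0.547,  0.372, -0.749]]), 't': array([-380.216, -257.415, 1275.033])}
scene buttons [(0.57, array([198.9, 234.8, 176.8,  98.7]))]
scene lasting_jack [(0.69, array([197.2, 235.2, 169.6,  91.7]))]
scene toe_arm [(0.75, array([224.5, 218.9, 126.2,  54. ]))]
scene toe_rest [(0.72, array([224.1, 219.8, 123.9,  54.7]))]
scene button_near [(0.38, array([183.3, 308.2, 142.8,  51.9]))]
scene button_far []
top {'fx': 453
[... 350 characters left out ...]
)]
top lasting_jack [(0.79, array([349.2, 255.4, 178.9, 126.9]))]
top toe_arm [(0.9, array([323.4, 232. , 133.8,  84.6]))]
top toe_rest [(0.59, array([322.2, 231.8, 134. ,  87.5]))]
top button_near []
top button_far []
wrist {'fx': 293.016081323269, 'fy': 293.016081323269, 'cx': 280.16874613464023, 'cy': 206.0574054314952, 'D': array([-0.039,  0.   ,  0.   ,  0.   ,  0.   ]), 'mount': array([[   1.   ,    0.   ,    0.001,    0.317],
       [  -0.   ,    0.96 ,    0.282,  -72.832],
       [  -0.001,   -0.282,    0.96 , -142.246],
       [   0.   ,    0.   ,    0.   ,    1.   ]])}
wrist buttons []
wrist lasting_jack []
wrist toe_arm []
wrist toe_rest []
wrist button_near []
wrist button_far []
```

View pics/scene0.png

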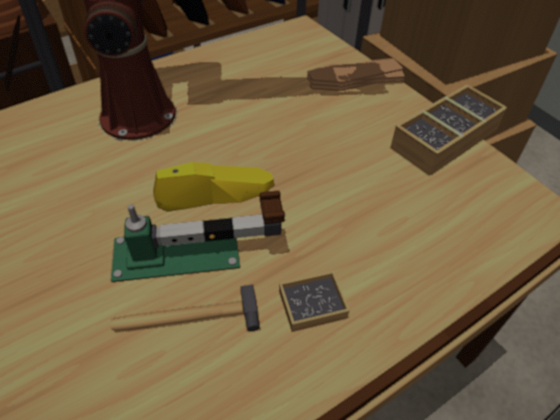

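View pics/top0.png

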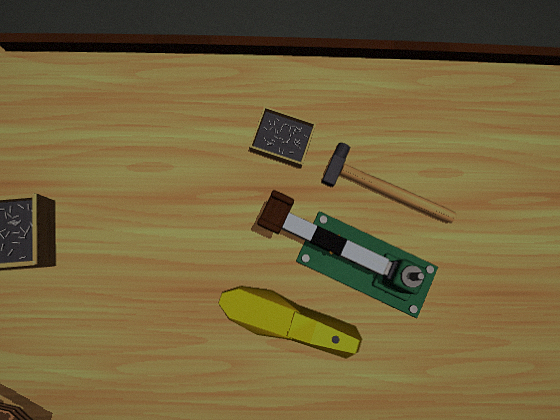

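View pics/wrist0.png

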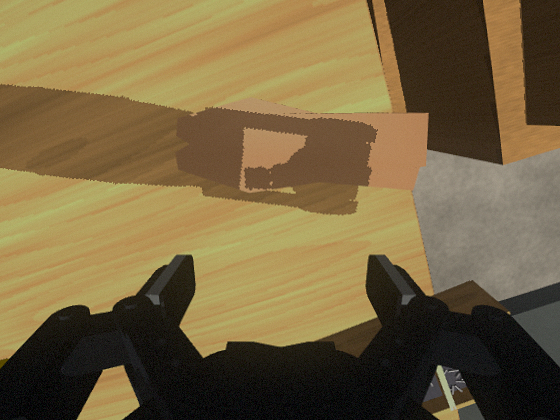

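```bash
python3 - <<'E'
import cv2
a=cv2.imread("pics/top0.png")[180:330,240:450]
cv2.imwrite("pics/topz.png",cv2.resize(a,None,fx=3.8,fy=3.8,interpolation=cv2.INTER_CUBIC))
a=cv2.imread("pics/scene0.png")[180:290,100:300]
cv2.imwrite("pics/scenez.png",cv2.resize(a,None,fx=4,fy=4,interpolation=cv2.INTER_CUBIC))
E
```

```text
(no output)
```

View pics/topz.png

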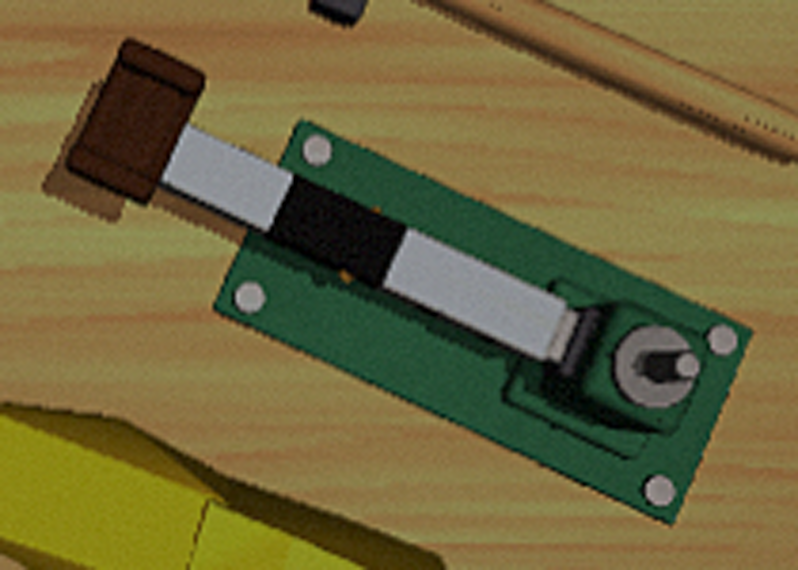

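View pics/scenez.png

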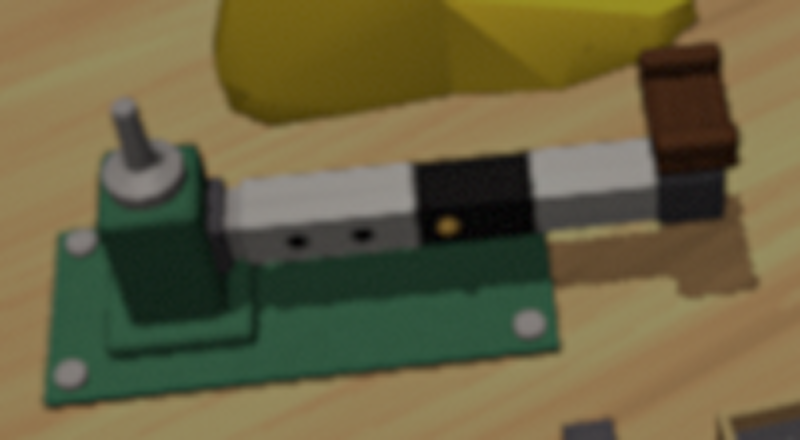

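```bash
cat > h.py <<'E'
from station import *
import cv2,numpy as np
np.set_printoptions(precision=2,suppress=True,linewidth=150)
def proj(n,X):
    c=get_calibration(n);K=np.array([[c["fx"],0,c["cx"]],[0,c["fy"],c["cy"]],[0,0,1]])
    return cv2.projectPoints(np.asarray(X,float).reshape(-1,3),cv2.Rodrigues(c["R"])[0],c["t"],K,c["D"])[0].reshape(-1,2)
def Rz(a):
    c,s=np.cos(a),np.sin(a);return np.array([[c,-s,0],[s,c,0],[0,0,1]])
E
cat > fit.py <<'E'
from h import *
from scipy.optimize import least_squares
T=[((300,122),(55,50,8)),((752,332),(55,-210,8)),((672,524),(-55,-210,8)),((215,310),(-55,50,8)),((376,210),(18.5,0,66)),((345,277),(-18.5,0,66)),((687,367),(0,-140,158))]
S=[((557,350),(55,50,8)),((47,405),(55,-210,8)),((60,232),(-55,-210,8)),((448,226),(19.,0,65)),((123,103),(0,-140,158))]
tp=np.array([p for p,_ in T])/3.8+[240,180];sp=np.array([p for p,_ in S])/4+[100,180]
TX=np.array([x for _,x in T],float);SX=np.array([x for _,x in S],float)
def res(p,w=(1,1)):
    R=Rz(p[2]);o=np.array([p[0],p[1],0])
    return np.r_[w[0]*(proj("top",TX@R.T+o)-tp).ravel(),w[1]*(proj("scene",SX@R.T+o)-sp).ravel()]
for w in((1,1),(1,0),(0,1)):
    r=least_squares(lambda p:res(p,w),[500,0,-.4]);print(w,r.x[:2],np.degrees(r.x[2]));print(res(r.x).reshape(-1,2))
try:print("grasp_offset",grasp_offset)
except Exception as e:print(e)
import station;print([k for k in dir(station) if k[0]!='_'])
E
python3 fit.py
```

```text
(1, 1) [516.97 -37.16] -24.42397390530532
[[-0.5  -1.09]
 [ 0.13 -0.29]
 [-0.15  0.92]
 [-1.48 -0.15]
 [-0.53  0.19]
 [-0.6   0.78]
 [-0.27  0.12]
 [ 1.   -0.57]
 [-1.87  0.05]
 [-1.26 -0.09]
 [-0.13  1.74]
 [-0.5   1.01]]
(1, 0) [517.09 -38.04] -24.362307705261838
[[-0.09 -1.13]
 [ 0.59 -0.46]
 [ 0.37  0.77]
 [-1.01 -0.17]
 [-0.06  0.13]
 [-0.11  0.72]
 [ 0.3  -0.03]
 [ 0.67 -0.36]
 [-2.25  0.39]
 [-1.67  0.21]
 [-0.49  1.97]
 [-0.94  1.3 ]]
(0, 1) [516.42 -35.74] -24.442244669696855
[[-1.2  -0.83]
 [-0.57  0.02]
 [-0.89  1.24]
 [-2.22  0.11]
 [-1.29  0.48]
 [-1.38  1.07]
 [-1.13  0.48]
 [ 1.46 -1.06]
 [-1.3  -0.49]
 [-0.72 -0.57]
 [ 0.38  1.25]
 [ 0.12  0.49]]
grasp_offset 18.700000000000003
['Unreachable', 'get_calibration', 'get_image', 'get_obs', 'goto', 'grasp_offset', 'grip', 'move_j', 'move_l', 'regions_of', 'sign_off', 'solve_ik', 'spot_in', 'wait']
```

```bash
cat >> h.py <<'E'
P=np.array([517.,-37.3,0]);YAW=-24.4
def jw(v): return P+Rz(np.radians(YAW))@np.asarray(v,float)
ORI=[180,0,YAW]
def wproj(n_obs,X):
    from scipy.spatial.transform import Rotation as Ro
    c=get_calibration("wrist");K=np.array([[c["fx"],0,c["cx"]],[0,c["fy"],c["cy"]],[0,0,1]])
    T=np.eye(4);T[:3,:3]=Ro.from_euler("xyz",n_obs["ee_rot"],degrees=True).as_matrix();T[:3,3]=n_obs["tcp_pos"]
    W=np.linalg.inv(T@c["mount"])
    return cv2.projectPoints(np.asarray(X,float).reshape(-1,3),cv2.Rodrigues(W[:3,:3])[0],W[:3,3],K,c["D"])[0].reshape(-1,2)
E
python3 - <<'E'
from h import *
goto(jw([0,0,150]),ORI); grip(64)
wait(.3)
o=get_obs();print(o["t"],o["joint_pos"],o["tcp_pos"]-jw([0,0,150]),o["ee_rot"],o["wrist_force"],o["grip_width"])
im=get_image("wrist")[:,:,::-1].copy();cv2.imwrite("pics/w1raw.png",im)
q=wproj(o,[jw(v) for v in [(19.5,0,65),(-19.5,0,65),(15.5,45,80.5),(-15.5,45,80.5),(15.5,-16,80.5),(-15.5,-16,80.5)]]);print(q)
for u in q: cv2.circle(im,tuple(int(round(t)) for t in u),2,(0,0,255),-1)
cv2.imwrite("pics/w1.png",cv2.resize(im,(784,588)))
E
```

```text
4.2 [-11.89   4.43 110.77   0.    64.8   12.51] [ 0.01 -0.01  0.  ] [-180.    -0.   -24.4] [ 0.58 -0.33  0.86] 63.82694874947779
[[305.7  212.2 ]
 [257.74 212.19]
 [303.48 159.05]
 [260.42 159.03]
 [301.72 237.8 ]
 [261.87 237.8 ]]
```

View pics/w1.png

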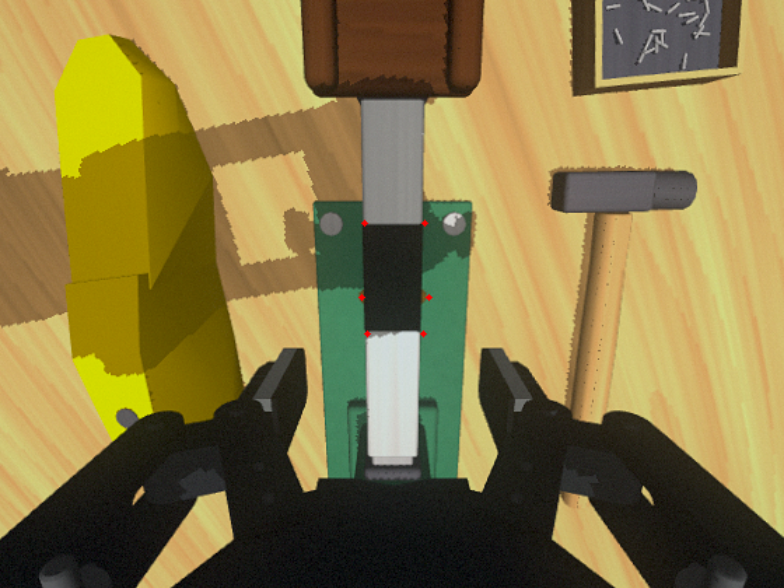

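```bash
python3 - <<'E'
import cv2
a=cv2.imread("pics/w1raw.png")[140:260,225:335]
b=cv2.resize(a,None,fx=5,fy=5,interpolation=cv2.INTER_CUBIC)
cv2.imwrite("pics/w1z.png",cv2.convertScaleAbs(b,alpha=1.6,beta=20))
E
```

```text
(no output)
```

View pics/w1z.png

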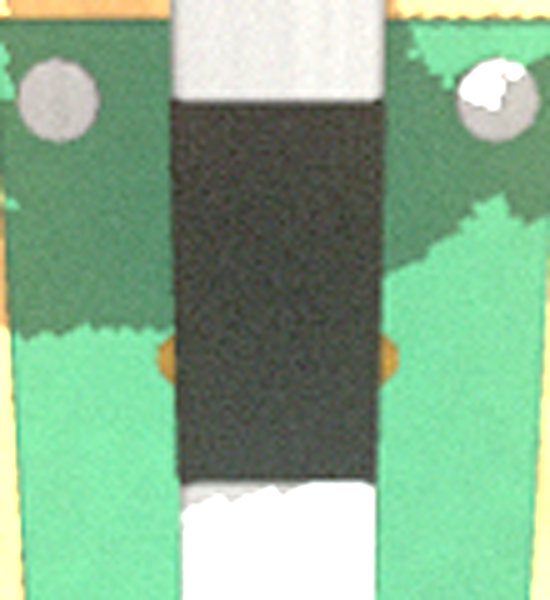

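```bash
sed -i 's/^def jw.*/P=P+Rz(np.radians(YAW))@np.array([-0.8,0.4,0])\n&/' h.py
cat >> h.py <<'E'
def F(o=None):
    o=o or get_obs();return Rz(np.radians(YAW)).T@o["wrist_force"]
def st(tag=""):
    o=get_obs();print(tag,"t%.2f"%o["t"],"tcp_j",Rz(np.radians(YAW)).T@(o["tcp_pos"]-P),"F",F(o),"M",o["moment"],"w%.2f"%o["grip_width"]);return o
E
python3 - <<'E'
from h import *
move_l(jw([0,0,150]),speed=60);st()
move_l(jw([0,0,43.5]),ORI,speed=120);st()
grip(44,20);wait(.2);o=st()
im=get_image("wrist")[:,:,::-1].copy()
cv2.imwrite("pics/w2.png",im[130:400,140:420].repeat(2,0).repeat(2,1))
im=get_image("scene")[:,:,::-1][150:300,90:310]
cv2.imwrite("pics/s2.png",cv2.resize(im,None,fx=3.5,fy=3.5))
E
```

```text
t4.50 tcp_j [ -0.09   0.01 149.98] F [ 0.2   0.1  -0.22] M [ 0.    0.03 -0.02] w64.03
 t5.54 tcp_j [ 0.85  0.19 44.27] F [-0.3   0.56  0.9 ] M [-0.03 -0.04  0.03] w63.78
 t6.08 tcp_j [ 0.04 -0.   43.59] F [ 0.62 -0.25 -0.48] M [ 0.    0.   -0.02] w44.07
```

View pics/w2.png

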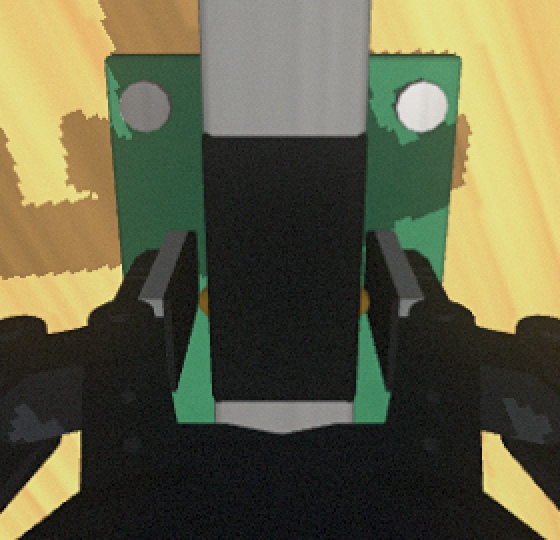

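View pics/s2.png

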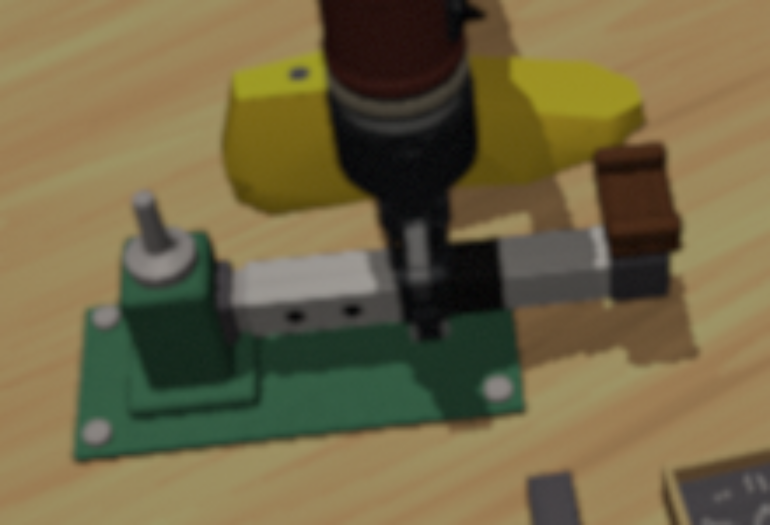

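```bash
python3 - <<'E'
from h import *
grip(38,20);wait(.1);st("38")
grip(36,20);wait(.1);st("36")
grip(33,20);wait(.1);st("33")
grip(25,30);wait(.2);st("sq")
E
```

```text
38 t6.51 tcp_j [ 0.23  0.01 43.6 ] F [1.43 0.02 0.41] M [-0.08 -0.09 -0.01] w37.90
36 t6.83 tcp_j [ 0.23  0.03 43.71] F [-0.02 -0.89  2.01] M [-0.06  0.02 -0.02] w36.05
33 t7.14 tcp_j [ 0.32  0.04 43.78] F [ 0.53 -0.07  3.09] M [-0.05  0.04  0.05] w32.76
sq t7.56 tcp_j [ 0.7   0.06 43.88] F [ 1.93 -0.85  3.52] M [-0.25 -0.21 -0.01] w30.80
```

```bash
python3 - <<'E'
from h import *
for y in (0.7,1.4,2.1,3,4,5,6):
    move_l(jw([0,y,43.5]),ORI,speed=10);o=st(y)
    if F(o)[1]<-16:break
E
```

```text
0.7 t7.81 tcp_j [ 0.71  0.2  43.88] F [ 3.03 -3.27  4.53] M [-0.63 -0.17  0.01] w30.73
1.4 t8.06 tcp_j [ 0.68  0.76 43.88] F [ 2.42 -4.75  5.03] M [-0.66 -0.09 -0.05] w30.56
2.1 t8.31 tcp_j [ 0.67  1.41 43.85] F [ 2.77 -5.61  6.26] M [-0.74 -0.11 -0.02] w30.49
3 t8.56 tcp_j [ 0.69  2.25 43.87] F [ 2.96 -6.44  4.79] M [-0.76 -0.12 -0.03] w30.53
4 t8.81 tcp_j [ 0.67  2.72 43.87] F [ 3.74 -7.5   5.46] M [-0.95 -0.06 -0.06] w30.49
5 t9.06 tcp_j [ 0.67  2.95 43.85] F [  2.51 -10.86   7.06] M [-1.16  0.05 -0.08] w30.71
6 t9.31 tcp_j [ 0.69  3.15 43.86] F [  2.19 -13.11   7.83] M [-1.53  0.11 -0.16] w30.50
```

```bash
python3 - <<'E'
from h import *
wait(.2);st()
im=get_image("wrist")[:,:,::-1].copy();st()
cv2.imwrite("pics/w3.png",im[130:400,140:420].repeat(2,0).repeat(2,1))
E
```

```text
t9.51 tcp_j [ 0.67  3.15 43.87] F [  1.97 -12.26   7.05] M [-1.52  0.18 -0.1 ] w30.71
 t9.56 tcp_j [ 0.7   3.17 43.88] F [  1.94 -12.65   6.5 ] M [-1.52  0.11 -0.09] w30.58
```

View pics/w3.png

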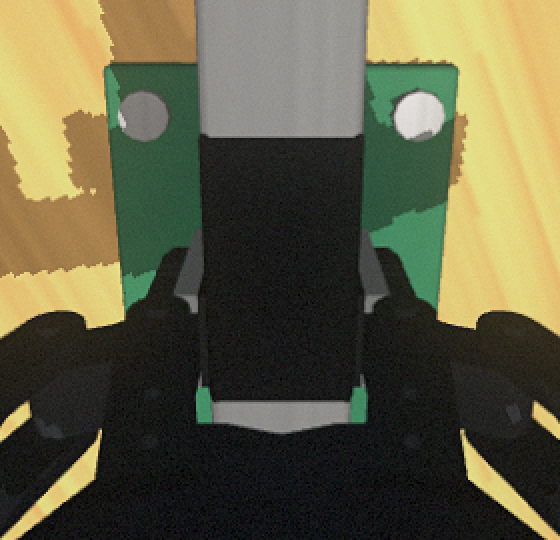

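```bash
python3 - <<'E'
from h import *
for y in (6.7,7.4,8,8.5,9):
    move_l(jw([0,y,43.5]),ORI,speed=10);o=st(y)
    if F(o)[1]<-19 or F(o)[1]>-8:break
E
```

```text
6.7 t9.81 tcp_j [ 0.67  3.32 43.85] F [  2.45 -14.6    8.16] M [-1.71  0.23 -0.1 ] w31.03
7.4 t10.06 tcp_j [ 0.67  3.45 43.85] F [  1.93 -16.11   8.74] M [-2.    0.35 -0.17] w30.47
8 t10.31 tcp_j [ 0.64  3.52 43.82] F [  3.02 -17.96   8.51] M [-2.27  0.48 -0.13] w30.45
8.5 t10.56 tcp_j [ 0.64  3.57 43.83] F [  1.61 -18.97   8.69] M [-2.39  0.54 -0.18] w30.54
9 t10.81 tcp_j [ 0.65  4.18 43.83] F [  2.43 -18.54   8.46] M [-2.29  0.51 -0.11] w30.90
```

```bash
python3 - <<'E'
from h import *
for y in (9.5,):
    move_l(jw([0,y,43.5]),ORI,speed=10);o=st(y)
im=get_image("wrist")[:,:,::-1].copy();st()
cv2.imwrite("pics/w4.png",im[130:400,140:420].repeat(2,0).repeat(2,1))
E
```

```text
9.5 t11.06 tcp_j [ 0.66  4.34 43.85] F [  2.39 -20.43   9.32] M [-2.56  0.52 -0.12] w30.80
 t11.11 tcp_j [ 0.65  4.31 43.84] F [  1.86 -19.79   9.25] M [-2.5   0.56 -0.11] w30.34
```

View pics/w4.png

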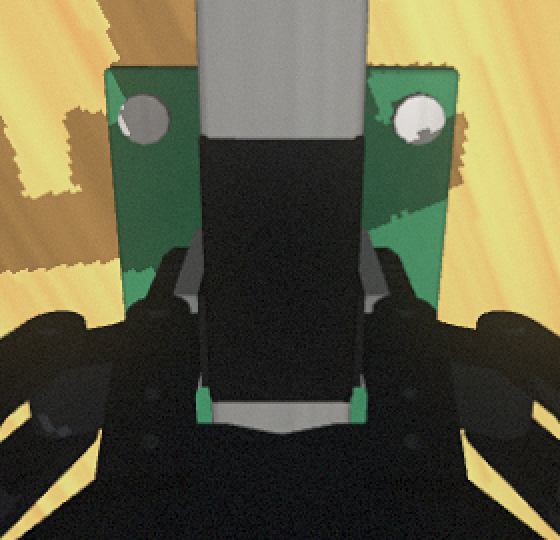

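```bash
python3 - <<'E'
from h import *
grip(25,45);st("g")
for y in (10,10.5,11):
    move_l(jw([0,y,43.5]),ORI,speed=10);o=st(y)
    if F(o)[1]<-24 or F(o)[1]>-10:break
E
```

```text
g t11.32 tcp_j [ 0.65  4.34 43.87] F [  2.61 -19.74   9.47] M [-2.41  0.53 -0.1 ] w30.33
10 t11.57 tcp_j [ 0.68  9.54 43.88] F [ 3.09 -0.7   4.58] M [-0.61 -0.04  0.21] w30.54
```

```bash
python3 - <<'E'
from h import *
grip(25,30)
for y in (14,18,22,25,27,28):
    move_l(jw([0,y,43.5]),ORI,speed=20);o=st(y)
    if F(o)[1]<-9:break
E
```

```text
14 t12.14 tcp_j [ 0.67 13.48 43.88] F [ 4.45 -3.14  4.72] M [-0.97  0.06  0.09] w30.41
18 t12.49 tcp_j [ 0.69 17.44 43.89] F [ 3.82 -5.02  5.91] M [-1.02  0.07  0.01] w30.60
22 t12.84 tcp_j [ 0.66 21.51 43.88] F [ 4.07 -4.79  5.77] M [-1.01  0.08  0.03] w30.18
25 t13.14 tcp_j [ 0.69 24.49 43.89] F [ 3.3  -3.73  6.58] M [-1.06  0.04  0.02] w30.63
27 t13.39 tcp_j [ 0.68 26.54 43.89] F [ 4.46 -3.18  5.94] M [-1.    0.01  0.02] w30.57
28 t13.64 tcp_j [ 0.64 27.45 43.86] F [ 3.84 -4.06  5.27] M [-1.04  0.01  0.  ] w30.52
```

```bash
python3 - <<'E'
from h import *
for y in np.arange(28.5,47.1,.5):
    move_l(jw([0,y,43.5]),ORI,speed=8);f=np.mean([F()[1]for _ in range(3)]);o=st(y)
    if f<-6.5 or f>-1.5:break
E
```

```text
28.5 t13.89 tcp_j [ 0.66 27.86 43.87] F [ 3.81 -4.91  5.93] M [-1.06  0.02  0.04] w30.76
29.0 t14.14 tcp_j [ 0.67 28.29 43.89] F [ 3.52 -4.76  5.66] M [-1.12  0.06  0.04] w30.33
29.5 t14.39 tcp_j [ 0.65 28.81 43.87] F [ 4.54 -4.37  5.15] M [-1.17  0.05  0.01] w30.35
30.0 t14.64 tcp_j [ 0.65 29.31 43.87] F [ 3.2  -4.32  6.26] M [-1.07  0.06  0.02] w30.67
30.5 t14.89 tcp_j [ 0.65 29.79 43.89] F [ 3.55 -6.04  5.65] M [-1.08  0.05  0.04] w30.53
31.0 t15.14 tcp_j [ 0.64 30.27 43.87] F [ 4.46 -4.23  5.66] M [-1.08  0.08  0.06] w30.76
31.5 t15.39 tcp_j [ 0.68 30.79 43.9 ] F [ 3.43 -5.5   5.14] M [-1.08  0.03  0.02] w30.30
32.0 t15.64 tcp_j [ 0.66 31.27 43.88] F [ 3.38 -5.08  6.51] M [-1.12  0.04  0.  ] w30.26
32.5 t15.89 tcp_j [ 0.67 31.8  43.88] F [ 3.91 -5.13  6.24] M [-1.1   0.07 -0.02] w30.43
33.0 t16.14 tcp_j [ 0.65 32.27 43.89] F [ 4.09 -5.64  5.69] M [-1.07  0.01 -0.05] w30.28
33.5 t16.39 tcp_j [ 0.67 32.82 43.89] F [ 2.87 -5.26  7.11] M [-1.08 -0.   -0.02] w30.48
34.0 t16.64 tcp_j [ 0.63 33.31 43.86] F [ 2.39 -5.18  7.06] M [-1.06  0.06  0.03] w30.35
34.5 t16.89 tcp_j [ 0.67 33.83 43.88] F [ 3.48 -5.05  5.9 ] M [-1.07  0.05 -0.01] w30.71
35.0 t17.14 tcp_j [ 0.66 34.3  43.89] F [ 3.51 -5.21  6.04] M [-1.08  0.08 -0.05] w30.70
35.5 t17.39 tcp_j [ 0.66 34.8  43.88] F [ 4.01 -5.64  6.25] M [-1.06  0.08  0.03] w30.32
36.0 t17.64 tcp_j [ 0.68 35.31 43.89] F [ 3.71 -5.22  6.33] M [-1.14  0.05  0.07] w30.28
36.5 t17.89 tcp_j [ 0.66 35.85 43.88] F [ 3.06 -4.96  6.36] M [-1.1   0.08  0.  ] w30.17
37.0 t18.14 tcp_j [ 0.65 36.33 43.88] F [ 3.09 -4.13  6.25] M [-1.11  0.03  0.01] w30.53
37.5 t18.39 tcp_j [ 0.67 36.87 43.88] F [ 3.27 -4.91  6.24] M [-1.03  0.06 -0.02] w30.58
38.0 t18.64 tcp_j [ 0.68 37.4  43.9 ] F [ 4.12 -3.96  6.62] M [-1.05  0.05  0.02] w30.56
38.5 t18.89 tcp_j [ 0.67 38.56 43.89] F [3.41 3.09 3.37] M [-0.25 -0.22  0.14] w30.26
```

```bash
python3 - <<'E'
from h import *
for y in np.arange(38.8,43,.3):
    move_l(jw([0,y,43.5]),ORI,speed=6);f=np.mean([F()[1]for _ in range(3)]);o=st("%.1f"%y)
    if f<-3.5:break
E
```

```text
38.8 t19.14 tcp_j [ 0.67 39.58 43.89] F [4.9  2.92 4.84] M [-0.41 -0.25  0.18] w30.29
39.1 t19.39 tcp_j [ 0.71 39.62 43.91] F [5.14 1.47 5.01] M [-0.45 -0.38  0.12] w30.77
39.4 t19.64 tcp_j [ 0.7  39.69 43.9 ] F [4.9  1.14 5.35] M [-0.52 -0.3   0.11] w30.42
39.7 t19.89 tcp_j [ 0.67 39.81 43.9 ] F [ 4.89 -0.32  5.58] M [-0.62 -0.31  0.11] w30.69
40.0 t20.14 tcp_j [ 0.69 39.95 43.89] F [ 4.55 -0.99  4.61] M [-0.59 -0.29  0.11] w30.36
40.3 t20.39 tcp_j [ 0.68 40.19 43.88] F [ 5.17 -0.4   5.94] M [-0.7  -0.24  0.15] w30.74
40.6 t20.64 tcp_j [ 0.67 40.46 43.88] F [ 4.35 -0.47  5.79] M [-0.71 -0.31  0.08] w30.48
40.9 t20.89 tcp_j [ 0.66 41.02 43.88] F [4.73 0.78 5.14] M [-0.54 -0.26  0.1 ] w30.69
41.2 t21.14 tcp_j [ 0.64 41.15 43.87] F [ 5.12 -0.62  5.18] M [-0.6  -0.23  0.14] w30.50
41.5 t21.39 tcp_j [ 0.66 41.21 43.87] F [ 4.51 -2.22  5.18] M [-0.74 -0.21  0.11] w30.25
41.8 t21.64 tcp_j [ 0.67 41.35 43.88] F [ 4.18 -1.83  5.69] M [-0.79 -0.25  0.11] w31.17
42.1 t21.89 tcp_j [ 0.67 41.61 43.89] F [ 4.84 -1.05  6.06] M [-0.78 -0.19  0.09] w30.51
42.4 t22.14 tcp_j [ 0.66 41.88 43.87] F [ 4.5  -1.95  6.05] M [-0.77 -0.25  0.06] w30.48
42.7 t22.39 tcp_j [ 0.66 42.16 43.87] F [ 4.02 -2.37  5.63] M [-0.87 -0.23  0.07] w30.58
43.0 t22.64 tcp_j [ 0.69 42.48 43.9 ] F [ 4.3  -1.33  5.99] M [-0.8  -0.24  0.06] w30.62
```

```bash
python3 - <<'E'
from h import *
st()
im=get_image("wrist")[:,:,::-1].copy();st()
cv2.imwrite("pics/w5.png",im[130:400,140:420].repeat(2,0).repeat(2,1))
im=get_image("scene")[:,:,::-1][180:290,110:300]
cv2.imwrite("pics/s5.png",cv2.convertScaleAbs(cv2.resize(im,None,fx=4.2,fy=4.2,interpolation=cv2.INTER_CUBIC),alpha=1.6,beta=10))
im=get_image("top")[:,:,::-1][180:330,240:450]
cv2.imwrite("pics/t5.png",cv2.convertScaleAbs(cv2.resize(im,None,fx=3.8,fy=3.8,interpolation=cv2.INTER_CUBIC),alpha=1.6,beta=10))
E
```

```text
t22.64 tcp_j [ 0.69 42.48 43.9 ] F [ 4.3  -1.33  5.99] M [-0.8  -0.24  0.06] w30.62
 t22.69 tcp_j [ 0.66 42.46 43.87] F [ 4.83 -1.22  5.17] M [-0.79 -0.19  0.12] w30.61
```

View pics/w5.png

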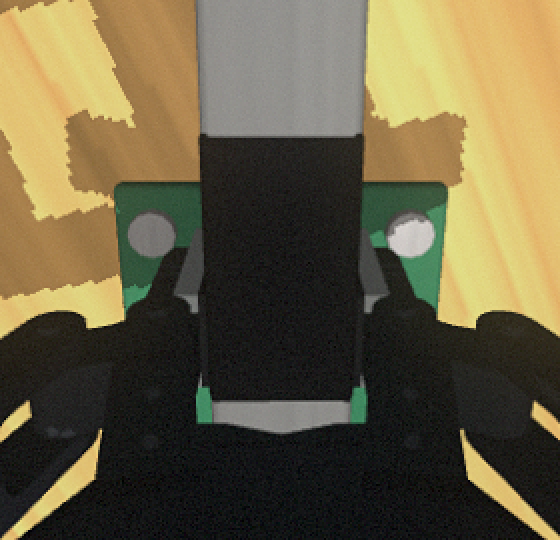

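View pics/s5.png

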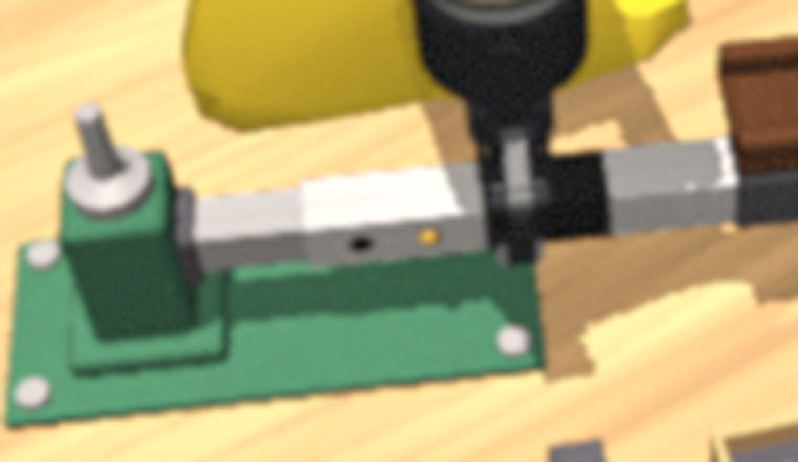

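View pics/t5.png

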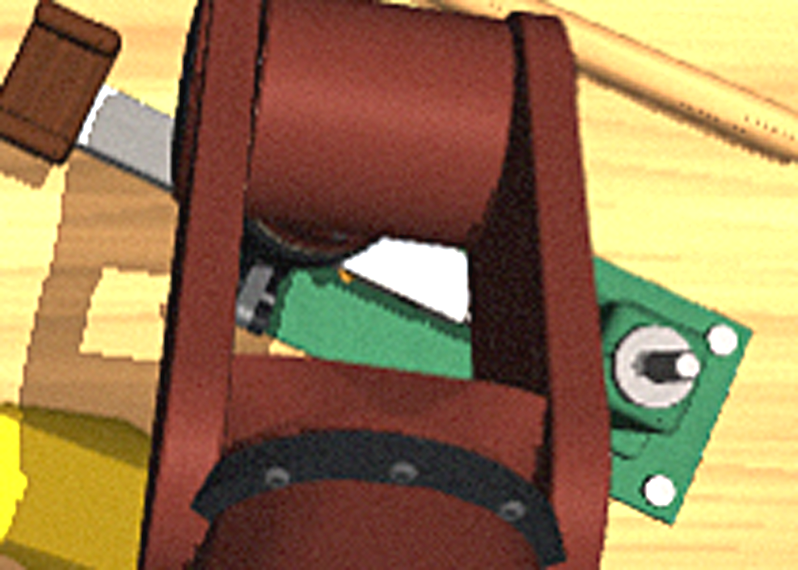

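```bash
python3 - <<'E'
from h import *
for y in np.arange(43.3,45,.25):
    move_l(jw([0,y,43.5]),ORI,speed=6);f=np.mean([F()[1]for _ in range(3)]);o=st("%.2f"%y)
    if f<-4:break
E
```

```text
43.30 t23.04 tcp_j [ 0.65 42.76 43.85] F [ 4.79 -1.51  6.37] M [-0.77 -0.19  0.1 ] w30.89
43.55 t23.29 tcp_j [ 0.67 42.96 43.89] F [ 5.09 -1.86  5.98] M [-0.83 -0.19  0.09] w30.52
43.80 t23.54 tcp_j [ 0.69 43.   43.9 ] F [ 5.17 -3.25  5.78] M [-0.92 -0.18  0.12] w30.46
44.05 t23.79 tcp_j [ 0.65 43.03 43.88] F [ 5.06 -2.97  6.88] M [-0.95 -0.18  0.09] w30.61
44.30 t24.04 tcp_j [ 0.65 43.07 43.87] F [ 4.18 -3.5   6.02] M [-1.04 -0.15  0.07] w30.44
44.55 t24.29 tcp_j [ 0.65 43.1  43.88] F [ 4.97 -5.43  6.91] M [-1.14 -0.15 -0.  ] w30.34
```

```bash
python3 - <<'E'
from h import *
for y in (44.8,45.05,45.3):
    move_l(jw([0,y,43.5]),ORI,speed=6);f=np.mean([F()[1]for _ in range(3)]);o=st("%.2f"%y)
    if f<-6.3:break
E
```

```text
44.80 t24.54 tcp_j [ 0.67 43.14 43.9 ] F [ 3.82 -6.18  6.04] M [-1.21 -0.11  0.03] w30.37
45.05 t24.79 tcp_j [ 0.68 43.17 43.9 ] F [ 3.98 -7.08  7.64] M [-1.27 -0.11  0.08] w30.69
```

```bash
python3 - <<'E'
from h import *
move_l(jw([0.4,43.4,43.6]),ORI,speed=10);st("back")
move_l(jw([0.4,43.2,43.7]),ORI,speed=10);st("back")
grip(64);wait(.2);st("open")
move_l(jw([0.4,43.2,190]),ORI,speed=150);st()
goto(jw([-20,150,300]),ORI);st()
im=get_image("scene")[:,:,::-1][180:290,110:300]
cv2.imwrite("pics/s6.png",cv2.convertScaleAbs(cv2.resize(im,None,fx=4.2,fy=4.2,interpolation=cv2.INTER_CUBIC),alpha=1.6,beta=10))
im=get_image("top")[:,:,::-1]
cv2.imwrite("pics/t6.png",im)
E
```

```text
back t25.11 tcp_j [ 0.67 42.91 43.9 ] F [ 3.34 -2.15  5.66] M [-0.74 -0.26  0.11] w30.52
back t25.36 tcp_j [ 0.65 42.92 43.87] F [3.38 0.06 4.7 ] M [-0.74 -0.23  0.07] w30.85
open t25.98 tcp_j [ 0.16 43.22 43.56] F [-0.7  -0.93 -0.72] M [-0.02  0.03 -0.05] w64.04
 t27.11 tcp_j [ -0.48  42.89 188.75] F [-1.08  0.24  0.22] M [-0.04  0.01 -0.01] w64.05
 t27.77 tcp_j [-20.66 149.18 298.1 ] F [-0.04 -1.14  0.07] M [-0.02  0.01 -0.05] w64.01
```

View pics/s6.png

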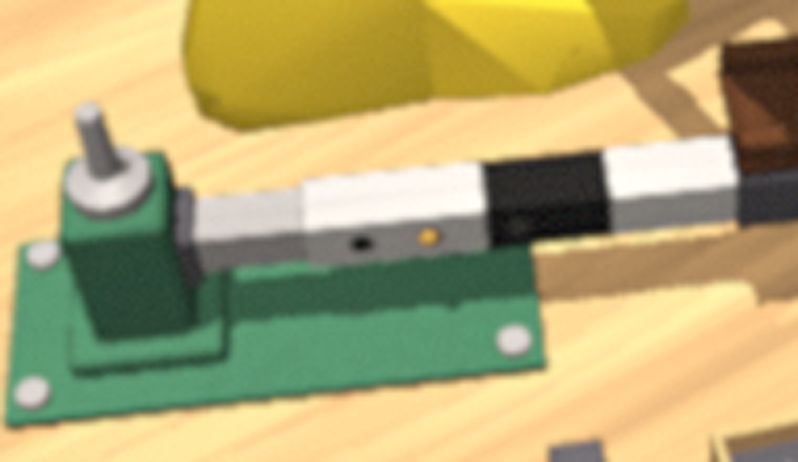

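View pics/t6.png

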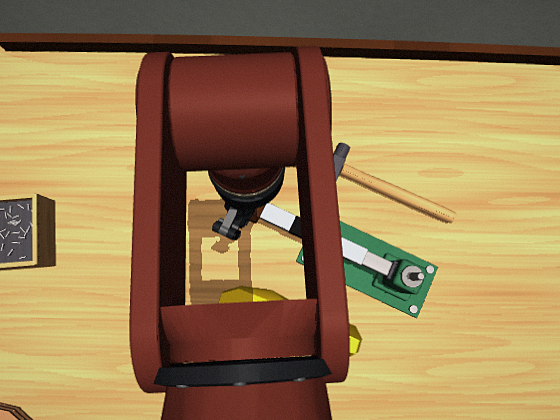

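```bash
python3 - <<'E'
from h import *
goto(jw([0,0,150]),ORI);wait(.3);o=st()
im=get_image("wrist")[:,:,::-1].copy();print(wproj(o,[jw(v) for v in [(19.5,0,65),(-19.5,0,65)]]))
cv2.imwrite("pics/w7.png",cv2.convertScaleAbs(cv2.resize(im[140:260,225:335],None,fx=5,fy=5,interpolation=cv2.INTER_CUBIC),alpha=1.6,beta=20))
goto(jw([0,0,300]),ORI);wait(.5);st()
E
```

```text
t29.03 tcp_j [  0.79   1.01 151.21] F [-0.46 -0.18 -0.56] M [0.   0.04 0.01] w63.66
[[304.35 213.02]
 [256.68 212.98]]
 t30.23 tcp_j [ -0.16  -0.05 299.43] F [-0.01 -0.94 -0.42] M [-0.03 -0.02  0.02] w63.91
```

View pics/w7.png

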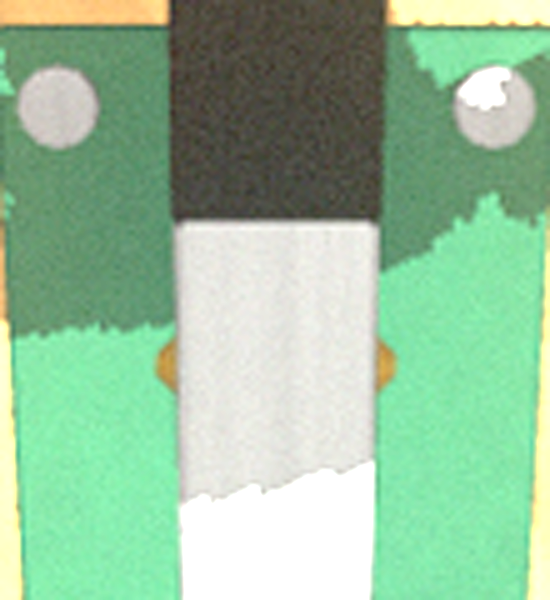

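Both buttons stand fully proud: the tips are 240 px apart in the zoomed picture, against 241 px at the start.

```bash
python3 - <<'E'
from h import *
sign_off()
E
```

```text
the job is handed in; nothing more can be done
```

The toe arm is out by one hole, with both brass buttons through the next pair of holes. I let go, moved the arm clear and handed the job in at about 30 s.

- **Tucking the buttons:** I pinched both buttons flush through the grip and pulled the sleeve away from the pillar. It took about 20 N before the buttons tucked under, more than the 6 to 12 N stated. The grip had slipped about 0.3 mm on the sleeve by then. When they tucked, the arm jumped to about 9.5 mm, well short of the next holes.
- **Finding the holes:** The sleeve slid at about 3 to 6 N. The pull turned round at about 38 mm of gripper travel, and the sleeve stopped hard at about 43 mm. I confirmed the stop with about 7 N, under the 10 N limit, then eased the pull to zero and opened the gripper.
- **Last checks:** The wrist picture shows both buttons out to their starting width (240 against 241 px, tip to tip). The wrist force was near zero and the arm was well above everything. The gripper never went near the last, hammer or tack box. The final top picture showed the hammer where it was. The arm hid the tack box and part of the last in that picture, so I did not confirm those two by picture.

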